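# Reset a ratchet recipe stand to its second notch

### The arm

A 6-joint arm with a two-finger parallel gripper is mounted at the origin on the work surface. World frame = base frame: x ahead of the robot, y to its left, z up, the work surface at z = 0. Lengths are in m, angles in rad, forces in N, time in s.
With the tool pointing down it reaches from about 0.325 to 1 m from the base axis. Payload 5.1 kg.
Tool frame: the origin (TCP) lies on the centre line of the jaws, within the pads' length; the fingertips stand 14 mm ahead of it and the grasp point (between the pads) lies 5 mm behind it (r.tip_extent is the distance from the TCP to the fingertips, in m); z points along the fingers, y is the line along which they close (so a half turn about z gives the same grasp; the last joint's range is limited). The gripper opens to 85 mm and grips with 20 to 120 N. Pads are 22 mm wide; open, the fingers measure 114 mm over their backs; the gripper's body (76 mm by 85 mm) begins 54 mm behind the grasp point. The pads swing forward as they close: fully open they stand 13 mm farther back than shut.
Start: joints at [-0.083, 0.124, 1.65, -0, 1.367, -0.083], TCP at [0.65, -0, 0.245] pointing down, gripper open.
Joint ranges: [-2.61, 2.61], [-1.02, 2.33], [0.03, 2.71], [-1.35, 4.49], [0.32, 2.68], [-2.91, 2.91]. Speed limits (rad/s): [2.57, 2.57, 3.14, 3.14, 3.14, 3.14].

### API

Orientations are given as a rotation vector (axis times angle).
In Python, from workcell import monitor, read_camera, camera_params, job, finder, r gives the robot as it stands.
- The arm moves only by the tool drive_tool, never from a script. Its argument "increments" is a list of rows, each a list of 3 entries, a list of its own where there are three numbers: the shift along the tool's x, y, z in m, then the turn, a rotation vector about the tool's x, y, z in rad, then the finger opening in m, from 0 to 0.0854. A call has 1 to 10 rows; each row shifts and turns the commanded pose from where the row before left it, along the tool's axes as they then stand; what a row does not reach is not made up. A row lasts 1/12 s, in which the tool goes at most 41.7 mm and 7.16 degrees, less where a joint would pass 70% of its speed; a pose out of reach is approached as far as the arm can. A call with a gripper value outside its range is refused whole. The fingers move at their own pace and stop on an object; "force" is the grip in N (left out, the last holds). Time passes only in rows, so rows that do not move let the fingers close. It gives the time, the measured TCP pose, the force, the opening and the grip force at its end, in the units of the state.
- monitor.state(): the state, without advancing time (a new reading comes with each control period).
- read_camera(name): name is "scene" or "side" or "wrist"; returns the picture (384x512x3 uint8, red, green, blue); there is no depth.
- camera_params(name): a dict with "K" (3x3 intrinsics, pixels), "xyz" and "rotation" of the camera in the world. Camera axes: x right, y down, z forward; pixel columns grow to the right and rows downward; lengths in m; the calibration is good to about 2 mm. A picture is of the moment at which its call begins: read the wrist's pose just before it. camera_params takes no time and is no camera call; for the wrist camera it gives the pose at the moment of the call.
- job.close_job(): hands the job in; it is judged then, once.
Trained networks look in the newest picture that a camera, given by its name, has taken for a name from the list of things; names that differ only in an ending like _2 or _b are one class to them, and where a whole thing is asked for, a point or a joint stands for the part that bears it (a point fixed in the world has none). Each returns a list of dicts, best first, with "p" (0 to 1); they miss things now and then, are a little off and sometimes report something else, mostly with a low value. They report only what shows in the picture. A call takes as long as a camera call.
- finder.search_frame(camera, name): "at" ([x, y, z] in m, in world coordinates, good to about 4 mm: the middle of the surface that is visible of it).
- finder.masks_of(camera, name): "pixels" (384x512 bool, what is visible of it).
The state is a dict: "time": time; "joints": joint angles; "qd": joint speeds; "joint_torque": joint torques, N m; "eef_pos": TCP position; "tcp_rot": TCP orientation; "wrist_force": force on the tool from outside, world axes, zero at the start; "ft_torque": the same for the moment, N m; "opening": finger opening in m; "grasp_force": force on a finger pad.
Only numpy, scipy, OpenCV 4.12 (cv2) and the standard library are available. Lean on these libraries where they do the work, as an engineer would, in place of code of your own. Each camera call takes 0.05 s, during which the arm holds its last target. There are 200 camera calls.

### The job

The recipe stand on the counter is propped too steep to read from. Its ratchet only clicks upwards: take the board by its brass top bar, lift it past the last notch until the pawl lets go, ease it all the way down flat so that the ratchet re-arms, then raise it to the second notch up from flat and leave it resting there on the ratchet. Lower it by hand rather than letting it drop, and leave the things standing round it where they are.

Things in the scene. Friction and masses are not known exactly. Their poses are not given: they have to be found in the camera images.
- stand: Foot of a table-top recipe (cookbook) stand: dark walnut runners, 205 mm deep, 250 mm wide; it stands firm and does not move. Origin: on the counter under the hinge line, midway across. x points level from the hinge (reader's side, towards the robot) to the back of the stand, y to the left along the hinge, z up.
- board: The reading board: walnut panel 170 x 260 x 12 mm with a page ledge, in a brass tube frame, 0.5 kg. Origin: middle of its hinge line, 45 mm above the counter. x runs from the hinge along the board to the top bar, y along the hinge, z out of its face. Board angle = slope of x above level; 0 = flat on its rests. It starts propped at 53 to 59 degrees. Unpropped, it falls.
- bar (a point): Middle of the brass top bar, the board's handle: round tube, 12 mm thick, 200 mm long, parallel to the hinge and 225 mm from it, 38 mm clear of the panel. It can be pinched from above, fingers closing along the stand's x, and turns between them as the board swings. At board angle a it lies at x = 225 cos(a), z = 45 + 225 sin(a) mm in the stand's frame.
- ratchet (a point): Middle of the ratchet's rim at the stand's left side, 97 mm from the hinge line. Two brass toothed segments, each clamped in its own slots, so set differently on every stand. Lower one: three notches 11 degrees apart; the first holds the board somewhere from 6 to 22 degrees, where exactly has to be felt. Upper one: two notches 11 degrees apart, then a lobe; the board starts in the first of them.
- pawl_pin (a point): Pivot pin of the steel pawl on the board's left edge. It clicks over the notches as the board rises; 1 to 2 degrees past a notch it drops in, and the board goes no lower. At 72 to 79 degrees, above the last notch, the lobe throws it clear; a firm stop follows about 7 degrees higher. The board then lowers freely; from 15 to 3 degrees above flat a ramp pushes the pawl in again (the board's weight is enough).
- mill_mid (a point): Centre (half-way up) of a wooden pepper mill, 58 mm across, 156 mm high. Leave alone.
- mug_mid (a point): Centre (half-way up) of a white mug, 82 mm across, 92 mm high, with a handle. Leave alone.
- jar_mid (a point): Centre (half-way up) of an amber jar with a brass lid, 84 mm across, 110 mm high. Leave alone.
- book_mid (a point): Centre of a closed cookbook with a blue cover, 255 x 190 x 26 mm, lying flat. Leave alone.

How it is judged:
On the way, in this order (a step that is already met when the one before it is completed fails the run):
1. the board has been lifted to where its pawl can let go (over 71 degrees) (angle between board's own z axis and vertical above 1.239 rad), for 0.05 s.
2. the board has been lowered flat, which re-arms the ratchet (angle between board's own z axis and vertical below 0.04 rad), for 0.1 s.
At the end, for the whole second after the job is handed in: The board rests by itself in the second notch up from flat: the pawl bears on that notch (with over 1 N; the board's weight gives about 4 N) and the board leans at 17 to 33 degrees (less than 0.62 rad), still and let go (contact force between second_notch and pawl_tip above 1 N and angle between board's own z axis and vertical below 0.62 rad and angular speed of board below 0.05 rad/s); the robot touches nothing.
It fails at once if the board drops or is flung (swings faster than 3 rad/s; letting it back by one notch stays below this) (angular speed of board above 3 rad/s).
It fails at once if a thing standing by is pushed more than 20 mm (distance of any of mill_mid, mug_mid, jar_mid, book_mid from where it was at the start of the episode above 0.02 m).
It also fails if it takes over 72 s, if anything falls off the work surface, if the arm or the gripper's body presses on something with over 40 N, if the wrist force passes 120 N, or if a joint passes its speed limit or range.

## Working session

There is one attempt and no reset: what is moved stays moved. The work goes in short steps, Python scripts to look and compute and a tool call to move; the robot and the scene stay as the last step left them, time stands still between calls to the robot, and variables do not carry over. Pictures are saved under pics/ and viewed, at most 10 in all, crops included, and the job is handed in when it is done.

Besides the shell and the picture viewer there is one more tool, called after "Call:" by a JSON object that holds its "api" and its "payload". drive_tool: Moves the arm, as the interface text tells. Its arguments: {"type":"object","properties":{"increments":{"type":"array"},"force":{"type":"number"}},"required":["increments"]}

```bash
mkdir -p pics
python3 - <<'E'
from workcell import *
import cv2,numpy as np
a=read_camera("scene")
for n in ["bar","board","stand","ratchet","pawl_pin","mill_mid","mug_mid","jar_mid","book_mid"]:
    print("scene",n,[(np.round(d["at"],3).tolist(),round(d["p"],2)) for d in finder.search_frame("scene",n)[:2]])
b=read_camera("side")
for n in ["bar","board","stand","pawl_pin","ratchet"]:
    print("side",n,[(np.round(d["at"],3).tolist(),round(d["p"],2)) for d in finder.search_frame("side",n)[:2]])
cv2.imwrite("pics/a.png",np.hstack([a,b])[:,:,::-1][:, :].copy()) 
cv2.imwrite("pics/a.png",cv2.resize(np.vstack([a,b])[:,:,::-1],(400,600)))
cv2.imwrite("pics/scene.png",a[:,:,::-1]);cv2.imwrite("pics/side.png",b[:,:,::-1])
for c in("scene","side"):print(camera_params(c))
print(monitor.state())
E
```

```text
scene bar [([0.47, -0.009, 0.099], 0.61)]
scene board [([0.466, -0.012, 0.098], 0.84)]
scene stand [([0.524, 0.023, 0.021], 0.69)]
scene ratchet [([0.526, 0.026, 0.019], 0.64), ([0.462, -0.011, 0.096], 0.17)]
scene pawl_pin [([0.463, -0.008, 0.1], 0.59)]
scene mill_mid [([0.571, -0.179, 0.093], 0.81), ([0.526, 0.027, 0.018], 0.63)]
scene mug_mid [([0.468, 0.315, 0.055], 0.87), ([0.528, 0.026, 0.02], 0.35)]
scene jar_mid [([0.655, 0.308, 0.083], 0.61)]
scene book_mid [([0.472, -0.364, 0.026], 0.96)]
side bar [([0.485, 0.063, 0.138], 0.77)]
side board [([0.484, 0.064, 0.135], 0.86)]
side stand []
side pawl_pin [([0.488, 0.06, 0.134], 0.7)]
side ratchet [([0.495, 0.1, 0.086], 0.85), ([0.559, -0.156, 0.089], 0.32)]
{'K': array([[431.71345777,   0.        , 258.01030076],
       [  0.        , 431.71345777, 193.44100091],
       [  0.        ,   0.        ,   1.        ]]), 'xyz': array([ 1.2604399 , -0.38057853,  1.26342358]), 'rotation': array([-2.20349872, -1.33442522,  0.40775073])}
{'K': array([[467.97496303,   0.        , 256.30080449],
       [  0.        , 467.97496303, 192.879007
[... 163 characters left out ...]
57 ])}
{'time': 0.8, 'joints': array([-8.25836120e-02,  1.23768155e-01,  1.65029013e+00,  1.75380695e-05,
        1.36752838e+00, -8.25952360e-02]), 'qd': array([-0.00092919,  0.00095137, -0.00139401,  0.00014355,  0.00208591,
        0.00027548]), 'joint_torque': array([-6.77180778e-04, -4.23545015e+01, -3.65733683e+01, -1.09136745e-04,
        4.18992267e-04,  5.90937987e-06]), 'eef_pos': array([ 6.49984814e-01, -1.26512393e-05,  2.45348681e-01]), 'tcp_rot': array([-2.22142787e+00, -2.22144583e+00, -2.66688784e-05]), 'wrist_force': array([ 0.77711722, -0.6669558 ,  0.47941804]), 'ft_torque': array([-0.0182703 , -0.05149078,  0.00716918]), 'grasp_force': 0.0, 'opening': 0.08559728570811943}
```

View pics/scene.png

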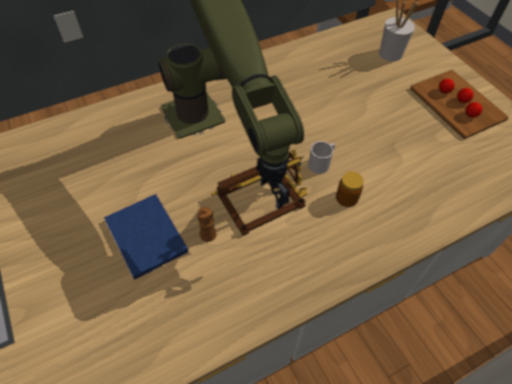

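View pics/side.png

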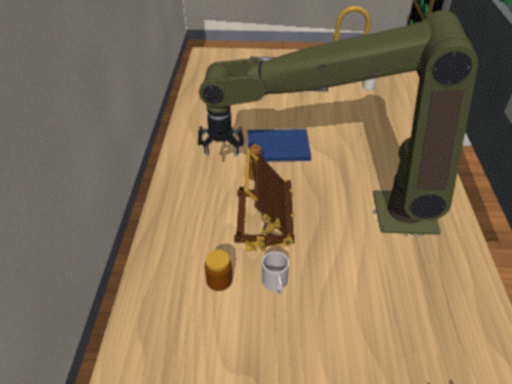

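The scene view has the stand under the gripper, with foot corners near (218,190), (245,230) and (304,206). The mill is on its right (206,224), and the mug and jar are on its left. In the side view the brass bar is at column ~249, rows 150-195. Next I'll check the wrist view and enlarge some crops.

Run:
```python
from workcell import *
import cv2,numpy as np
w=read_camera("wrist"); print(camera_params("wrist"))
for n in ["bar","board","stand","ratchet","pawl_pin"]:
    print(n,[(np.round(d["at"],3).tolist(),round(d["p"],2)) for d in finder.search_frame("wrist",n)[:2]])
a=cv2.imread("pics/scene.png")[140:240,190:320];b=cv2.imread("pics/side.png")[130:255,225:315]
a=cv2.resize(a,(520,400),interpolation=3)[:, :];b=cv2.resize(b,(432,600),interpolation=3)
A=np.zeros((600,800,3),np.uint8);A[:300,:400]=cv2.resize(a,(400,307))[:300];A[:,400:]=cv2.resize(b,(400,600));A[300:,:400]=cv2.resize(w[:,:,::-1],(400,300))
cv2.imwrite("pics/c.png",A);cv2.imwrite("pics/w.png",w[:,:,::-1])
```

```text
{'K': array([[342.71720434,   0.        , 255.24291605],
       [  0.        , 342.71720434, 191.18017663],
       [  0.        ,   0.        ,   1.        ]]), 'xyz': array([0.65013344, 0.08289915, 0.37470836]), 'rotation': array([2.81246957e+00, 6.56148959e-04, 1.75652327e-04])}
bar [([0.547, 0.037, 0.207], 0.61), ([0.559, -0.268, 0.025], 0.52)]
board [([0.547, 0.036, 0.206], 0.81)]
stand [([0.562, 0.031, 0.127], 0.63)]
ratchet [([0.562, 0.033, 0.125], 0.8)]
pawl_pin []
```

View pics/c.png

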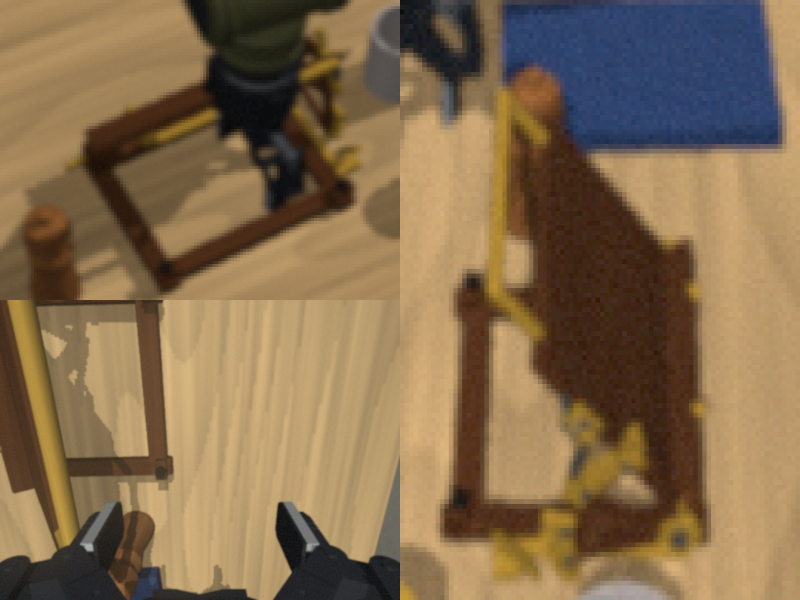

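```bash
cat > h.py <<'E'
import numpy as np,cv2
from scipy.spatial.transform import Rotation as R
from scipy.optimize import least_squares
def proj(P,c):
    p=R.from_rotvec(c["rotation"]).inv().apply(np.atleast_2d(P)-c["xyz"]);q=p@c["K"].T;return q[:,:2]/q[:,2:]
E
python3 - <<'E'
from h import *
from workcell import *
w=cv2.cvtColor(cv2.imread("pics/w.png"),cv2.COLOR_BGR2HSV)
L=[]
for r in (5,60,120,180,240,290):
    m=np.where((w[r,:120,0]>18)&(w[r,:120,0]<32)&(w[r,:120,1]>150)&(w[r,:120,2]>90))[0]; print(r,m.min(),m.max(),len(m)); L.append([m.mean(),r])
L=np.array(L)
cs,cw=camera_params("side"),camera_params("wrist")
px=np.array([[248.4,149.8],[246.2,190.4]])
def bar(v,t):
    x,y,z,yaw=v; return np.array([x,y,z])+np.outer(t,[-np.sin(yaw),np.cos(yaw),0])
def f(v):
    e=(proj(bar(v,[-.1,.1]),cs)-px).ravel()
    q=proj(bar(v,[-.1,.1]),cw); d=q[1]-q[0];n=np.array([-d[1],d[0]])/np.hypot(*d)
    return np.r_[e,(L-q[0])@n*.5]
s=least_squares(f,[.57,.02,.23,0]);print(s.x,np.round(s.fun,1))
v=s.x;a=np.arcsin((v[2]-.045)/.225);print("angle",np.degrees(a),"yaw",np.degrees(v[3]))
h=v[:2]-.225*np.cos(a)*np.array([np.cos(v[3]),np.sin(v[3])]);print("hinge",h)
E
```

```text
5 10 41 31
60 23 51 29
120 36 64 28
180 50 77 27
240 63 86 24
290 75 96 21
[0.56208745 0.04762702 0.22542804 0.01984702] [ 0.   0.1 -0.  -0.1 -0.2  0.   0.   0.4 -0.2 -0.2]
angle 53.31215222783268 yaw 1.1371502053856355
hinge [0.42768653 0.04495921]
```

The two views agree on the bar: it sits at (0.562, 0.048, 0.225), yaw about 1°, board angle about 53°. I'll move above it and check again with the wrist camera.

Call:
{"api": "drive_tool", "payload": {"increments": [[[0, 0, -0.035], [0, 0, 0], 0.06], [[0, 0, -0.03], [0, 0, -0.02], 0.06], [[0.016, -0.03, 0], [0, 0, 0], 0.06], [[0.016, -0.03, 0], [0, 0, 0], 0.06], [[0.016, -0.027, 0], [0, 0, 0], 0.06], [[0, 0, 0], [0, 0, 0], 0.06], [[0, 0, 0], [0, 0, 0], 0.06], [[0, 0, 0], [0, 0, 0], 0.06]], "force": 50}}

```text
time: 1.77
eef_pos: [0.5623, 0.0462, 0.3107]
tcp_rot: [2.198, 2.243, 0.001]
wrist_force: [-1.6, -0.2, -0.6]
opening: 0.0596
grasp_force: 0.0
```

Run:
```python
from h import *
from workcell import *
s=monitor.state();print(s["time"],s["eef_pos"],s["tcp_rot"],s["wrist_force"],s["opening"])
c=camera_params("wrist");w=read_camera("wrist");cv2.imwrite("pics/w2.png",w[:,:,::-1])
print(proj(np.array([.56209,.04763,.22543])+np.outer([-.1,-.05,0,.05,.1],[-np.sin(.0198),np.cos(.0198),0]),c))
hh=cv2.cvtColor(w,cv2.COLOR_RGB2HSV)
for r in range(0,384,40):
    m=np.where((hh[r,:,0]>18)&(hh[r,:,0]<32)&(hh[r,:,1]>150)&(hh[r,:,2]>90))[0]
    if len(m):print(r,m.min(),m.max(),len(m),np.median(m))
```

```text
1.7667 [0.5623079  0.0461594  0.31067246] [2.19828856e+00 2.24307703e+00 8.47600104e-04] [-1.61773646 -0.15824308 -0.59251174] 0.05957498428447327
[[254.54497986 325.15651316]
 [254.55980126 267.95333913]
 [254.57671246 202.68465032]
 [254.59618894 127.51523838]
 [254.61886231  40.00742832]]
0 198 257 19 248.0
40 208 266 59 237.0
80 249 266 18 257.5
120 249 266 18 257.5
160 249 265 17 257.0
200 250 265 16 257.5
240 250 264 15 257.0
280 249 263 15 256.0
320 239 263 25 251.0
```

View pics/w2.png

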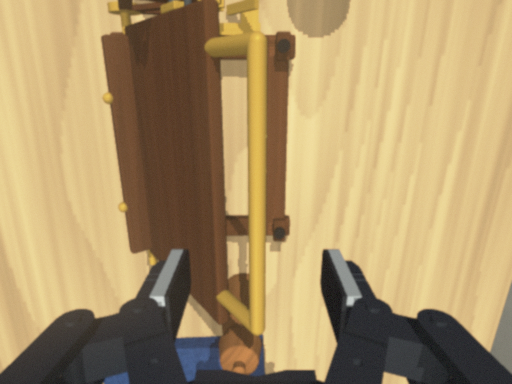

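The wrist view shows the bar at column 257, running from row 40 to row 328, centred between the jaws and within 1.5 mm of the prediction. Now I'll go down and grip.

Call:
{"api": "drive_tool", "payload": {"increments": [[[0.001, 0.0013, 0.03], [0, 0, 0], 0.06], [[0, 0, 0.03], [0, 0, 0], 0.06], [[0, 0, 0.02], [0, 0, 0], 0.06], [[0, 0, 0.01], [0, 0, 0], 0.04], [[0, 0, 0], [0, 0, 0], 0.02], [[0, 0, 0], [0, 0, 0], 0.005], [[0, 0, 0], [0, 0, 0], 0.005], [[0, 0, 0], [0, 0, 0], 0.005], [[0, 0, 0], [0, 0, 0], 0.005], [[0, 0, 0], [0, 0, 0], 0.005]], "force": 50}}

```text
time: 2.65
eef_pos: [0.564, 0.047, 0.222]
tcp_rot: [2.197, 2.242, 0.002]
wrist_force: [-1.2, -1.3, 2.0]
opening: 0.0102
grasp_force: 48.9
```

```bash
cat > arc.py <<'E'
import numpy as np,sys
h=float(sys.argv[1]);r=.225
A=np.radians([float(s) for s in sys.argv[2:]])
for a,b in zip(A[:-1],A[1:]):
    print(round(np.degrees(b),1),"[[0, %.4f, %.4f], [0, 0, 0], 0.005],"%(r*(np.cos(b)-np.cos(a)),-r*(np.sin(b)-np.sin(a))), "tcp",round(h+r*np.cos(b),4),round(.04+r*np.sin(b),4))
E
python3 arc.py .429 53.6 55 57.5 60 62.5 65 67.5 70 72 74 75.5 77 78 79 80 81 82 83 84 85 86
```

```text
55.0 [[0, -0.0045, -0.0032], [0, 0, 0], 0.005], tcp 0.5581 0.2243
57.5 [[0, -0.0082, -0.0055], [0, 0, 0], 0.005], tcp 0.5499 0.2298
60.0 [[0, -0.0084, -0.0051], [0, 0, 0], 0.005], tcp 0.5415 0.2349
62.5 [[0, -0.0086, -0.0047], [0, 0, 0], 0.005], tcp 0.5329 0.2396
65.0 [[0, -0.0088, -0.0043], [0, 0, 0], 0.005], tcp 0.5241 0.2439
67.5 [[0, -0.0090, -0.0040], [0, 0, 0], 0.005], tcp 0.5151 0.2479
70.0 [[0, -0.0091, -0.0036], [0, 0, 0], 0.005], tcp 0.506 0.2514
72.0 [[0, -0.0074, -0.0026], [0, 0, 0], 0.005], tcp 0.4985 0.254
74.0 [[0, -0.0075, -0.0023], [0, 0, 0], 0.005], tcp 0.491 0.2563
75.5 [[0, -0.0057, -0.0015], [0, 0, 0], 0.005], tcp 0.4853 0.2578
77.0 [[0, -0.0057, -0.0014], [0, 0, 0], 0.005], tcp 0.4796 0.2592
78.0 [[0, -0.0038, -0.0008], [0, 0, 0], 0.005], tcp 0.4758 0.2601
79.0 [[0, -0.0038, -0.0008], [0, 0, 0], 0.005], tcp 0.4719 0.2609
80.0 [[0, -0.0039, -0.0007], [0, 0, 0], 0.005], tcp 0.4681 0.2616
81.0 [[0, -0.0039, -0.0006], [0, 0, 0], 0.005], tcp 0.4642 0.2622
82.0 [[0, -0.0039, -0.0006], [0, 0, 0], 0.005], tcp 0.4603 0.2628
83.0 [[0, -0.0039, -0.0005], [0, 0, 0], 0.005], tcp 0.4564 0.2633
84.0 [[0, -0.0039, -0.0004], [0, 0, 0], 0.005], tcp 0.4525 0.2638
85.0 [[0, -0.0039, -0.0004], [0, 0, 0], 0.005], tcp 0.4486 0.2641
86.0 [[0, -0.0039, -0.0003], [0, 0, 0], 0.005], tcp 0.4447 0.2645
```

Call:
{"api": "drive_tool", "payload": {"increments": [[[0, -0.0045, -0.0032], [0, 0, 0], 0.005], [[0, -0.0082, -0.0055], [0, 0, 0], 0.005], [[0, -0.0084, -0.0051], [0, 0, 0], 0.005], [[0, -0.0086, -0.0047], [0, 0, 0], 0.005], [[0, 0, 0], [0, 0, 0], 0.005], [[0, 0, 0], [0, 0, 0], 0.005], [[0, 0, 0], [0, 0, 0], 0.005]]}}

```text
time: 3.23
eef_pos: [0.5352, 0.0464, 0.2411]
tcp_rot: [2.196, 2.24, 0.006]
wrist_force: [5.3, -1.4, 5.7]
opening: 0.0098
grasp_force: 50.1
```

Call:
{"api": "drive_tool", "payload": {"increments": [[[0, -0.0088, -0.0043], [0, 0, 0], 0.005], [[0, -0.009, -0.004], [0, 0, 0], 0.005], [[0, -0.0091, -0.0036], [0, 0, 0], 0.005], [[0, -0.0074, -0.0026], [0, 0, 0], 0.005], [[0, 0, 0], [0, 0, 0], 0.005], [[0, 0, 0], [0, 0, 0], 0.005], [[0, 0, 0], [0, 0, 0], 0.005]]}}

```text
time: 3.82
eef_pos: [0.5018, 0.0457, 0.2565]
tcp_rot: [2.195, 2.239, 0.008]
wrist_force: [6.0, -2.2, 7.9]
opening: 0.0102
grasp_force: 49.6
```

Call:
{"api": "drive_tool", "payload": {"increments": [[[0, -0.0075, -0.0023], [0, 0, 0], 0.005], [[0, -0.0057, -0.0015], [0, 0, 0], 0.005], [[0, -0.0057, -0.0014], [0, 0, 0], 0.005], [[0, 0, 0], [0, 0, 0], 0.005], [[0, 0, 0], [0, 0, 0], 0.005], [[0, 0, 0], [0, 0, 0], 0.005]]}}

```text
time: 4.32
eef_pos: [0.4824, 0.0453, 0.2621]
tcp_rot: [2.195, 2.24, 0.007]
wrist_force: [3.6, -3.0, 10.5]
opening: 0.0103
grasp_force: 50.6
```

Call:
{"api": "drive_tool", "payload": {"increments": [[[0, -0.0038, -0.0008], [0, 0, 0], 0.005], [[0, -0.0038, -0.0008], [0, 0, 0], 0.005], [[0, 0, 0], [0, 0, 0], 0.005], [[0, 0, 0], [0, 0, 0], 0.005]]}}

```text
time: 4.65
eef_pos: [0.475, 0.0451, 0.2638]
tcp_rot: [2.195, 2.239, 0.007]
wrist_force: [4.0, -2.6, 11.0]
opening: 0.01
grasp_force: 50.6
```

Call:
{"api": "drive_tool", "payload": {"increments": [[[0, -0.0039, -0.0014], [0, 0, 0], 0.005], [[0, 0, 0], [0, 0, 0], 0.005], [[0, -0.0039, -0.0012], [0, 0, 0], 0.005], [[0, 0, 0], [0, 0, 0], 0.005], [[0, 0, 0], [0, 0, 0], 0.005]]}}

```text
time: 5.07
eef_pos: [0.4675, 0.045, 0.2657]
tcp_rot: [2.195, 2.239, 0.009]
wrist_force: [6.7, -2.1, 7.2]
opening: 0.0103
grasp_force: 50.0
```

Call:
{"api": "drive_tool", "payload": {"increments": [[[0, -0.0039, -0.0006], [0, 0, 0], 0.005], [[0, 0, 0], [0, 0, 0], 0.005], [[0, 0, 0], [0, 0, 0], 0.005]]}}

```text
time: 5.32
eef_pos: [0.4671, 0.045, 0.2658]
tcp_rot: [2.19, 2.233, 0.021]
wrist_force: [24.7, -1.7, -1.8]
opening: 0.0099
grasp_force: 49.5
```

I felt the stop at about 80° (24 N), so the pawl has been thrown clear. Now I'll lower it.

```bash
python3 arc.py .4285 80 78 75.5 73 70 67 64 61 58 55 52 49 46 43 40 37 34 31 28 25 22 19 16 13.5 11 9 7 5 3.5 2 1 0
```

```text
78.0 [[0, 0.0077, 0.0015], [0, 0, 0], 0.005], tcp 0.4753 0.2601
75.5 [[0, 0.0096, 0.0022], [0, 0, 0], 0.005], tcp 0.4848 0.2578
73.0 [[0, 0.0094, 0.0027], [0, 0, 0], 0.005], tcp 0.4943 0.2552
70.0 [[0, 0.0112, 0.0037], [0, 0, 0], 0.005], tcp 0.5055 0.2514
67.0 [[0, 0.0110, 0.0043], [0, 0, 0], 0.005], tcp 0.5164 0.2471
64.0 [[0, 0.0107, 0.0049], [0, 0, 0], 0.005], tcp 0.5271 0.2422
61.0 [[0, 0.0104, 0.0054], [0, 0, 0], 0.005], tcp 0.5376 0.2368
58.0 [[0, 0.0101, 0.0060], [0, 0, 0], 0.005], tcp 0.5477 0.2308
55.0 [[0, 0.0098, 0.0065], [0, 0, 0], 0.005], tcp 0.5576 0.2243
52.0 [[0, 0.0095, 0.0070], [0, 0, 0], 0.005], tcp 0.567 0.2173
49.0 [[0, 0.0091, 0.0075], [0, 0, 0], 0.005], tcp 0.5761 0.2098
46.0 [[0, 0.0087, 0.0080], [0, 0, 0], 0.005], tcp 0.5848 0.2019
43.0 [[0, 0.0083, 0.0084], [0, 0, 0], 0.005], tcp 0.5931 0.1934
40.0 [[0, 0.0078, 0.0088], [0, 0, 0], 0.005], tcp 0.6009 0.1846
37.0 [[0, 0.0073, 0.0092], [0, 0, 0], 0.005], tcp 0.6082 0.1754
34.0 [[0, 0.0068, 0.0096], [0, 0, 0], 0.005], tcp 0.615 0.1658
31.0 [[0, 0.0063, 0.0099], [0, 0, 0], 0.005], tcp 0.6214 0.1559
28.0 [[0, 0.00
[... 171 characters left out ...]
0.1243
19.0 [[0, 0.0041, 0.0110], [0, 0, 0], 0.005], tcp 0.6412 0.1133
16.0 [[0, 0.0035, 0.0112], [0, 0, 0], 0.005], tcp 0.6448 0.102
13.5 [[0, 0.0025, 0.0095], [0, 0, 0], 0.005], tcp 0.6473 0.0925
11.0 [[0, 0.0021, 0.0096], [0, 0, 0], 0.005], tcp 0.6494 0.0829
9.0 [[0, 0.0014, 0.0077], [0, 0, 0], 0.005], tcp 0.6507 0.0752
7.0 [[0, 0.0011, 0.0078], [0, 0, 0], 0.005], tcp 0.6518 0.0674
5.0 [[0, 0.0008, 0.0078], [0, 0, 0], 0.005], tcp 0.6526 0.0596
3.5 [[0, 0.0004, 0.0059], [0, 0, 0], 0.005], tcp 0.6531 0.0537
2.0 [[0, 0.0003, 0.0059], [0, 0, 0], 0.005], tcp 0.6534 0.0479
1.0 [[0, 0.0001, 0.0039], [0, 0, 0], 0.005], tcp 0.6535 0.0439
0.0 [[0, 0.0000, 0.0039], [0, 0, 0], 0.005], tcp 0.6535 0.04
```

Call:
{"api": "drive_tool", "payload": {"increments": [[[0, 0.0039, 0.0003], [0, 0, 0], 0.005], [[0, 0.0077, 0.0015], [0, 0, 0], 0.005], [[0, 0.0096, 0.0022], [0, 0, 0], 0.005], [[0, 0.0094, 0.0027], [0, 0, 0], 0.005], [[0, 0.0112, 0.0037], [0, 0, 0], 0.005], [[0, 0.011, 0.0043], [0, 0, 0], 0.005], [[0, 0, 0], [0, 0, 0], 0.005], [[0, 0, 0], [0, 0, 0], 0.005]]}}

```text
time: 5.98
eef_pos: [0.5156, 0.0461, 0.2505]
tcp_rot: [2.198, 2.242, 0.003]
wrist_force: [3.9, -3.0, 7.9]
opening: 0.0101
grasp_force: 51.6
```

Call:
{"api": "drive_tool", "payload": {"increments": [[[0, 0.0107, 0.0049], [0, 0, 0], 0.005], [[0, 0.0104, 0.0054], [0, 0, 0], 0.005], [[0, 0, 0], [0, 0, 0], 0.005], [[0, 0, 0], [0, 0, 0], 0.005]]}}

```text
time: 6.32
eef_pos: [0.5367, 0.0465, 0.2396]
tcp_rot: [2.197, 2.242, 0.003]
wrist_force: [4.7, -2.1, 5.3]
opening: 0.01
grasp_force: 52.4
```

Call:
{"api": "drive_tool", "payload": {"increments": [[[0, 0.0101, 0.006], [0, 0, 0], 0.005], [[0, 0.0098, 0.0065], [0, 0, 0], 0.005], [[0, 0.0095, 0.007], [0, 0, 0], 0.005], [[0, 0, 0], [0, 0, 0], 0.005], [[0, 0, 0], [0, 0, 0], 0.005]]}}

```text
time: 6.73
eef_pos: [0.566, 0.0472, 0.2195]
tcp_rot: [2.198, 2.242, 0.003]
wrist_force: [5.0, -1.8, 3.0]
opening: 0.0101
grasp_force: 53.3
```

Call:
{"api": "drive_tool", "payload": {"increments": [[[0, 0.0091, 0.0075], [0, 0, 0], 0.005], [[0, 0.0087, 0.008], [0, 0, 0], 0.005], [[0, 0, 0], [0, 0, 0], 0.005], [[0, 0, 0], [0, 0, 0], 0.005]]}}

```text
time: 7.07
eef_pos: [0.5836, 0.0476, 0.2038]
tcp_rot: [2.198, 2.242, 0.003]
wrist_force: [4.4, -0.6, 3.0]
opening: 0.0103
grasp_force: 53.9
```

The board passed the starting notch with no resistance, so the pawl is clear. I'll keep lowering it.

Call:
{"api": "drive_tool", "payload": {"increments": [[[0, 0.0083, 0.0084], [0, 0, 0], 0.005], [[0, 0.0078, 0.0088], [0, 0, 0], 0.005], [[0, 0.0073, 0.0092], [0, 0, 0], 0.005], [[0, 0.0068, 0.0096], [0, 0, 0], 0.005], [[0, 0.0063, 0.0099], [0, 0, 0], 0.005], [[0, 0.0058, 0.0103], [0, 0, 0], 0.005], [[0, 0, 0], [0, 0, 0], 0.005], [[0, 0, 0], [0, 0, 0], 0.005]]}}

```text
time: 7.73
eef_pos: [0.6262, 0.0486, 0.146]
tcp_rot: [2.198, 2.242, 0.003]
wrist_force: [7.6, -0.6, 1.8]
opening: 0.0101
grasp_force: 56.1
```

Call:
{"api": "drive_tool", "payload": {"increments": [[[0, 0.0053, 0.0105], [0, 0, 0], 0.005], [[0, 0.0047, 0.0108], [0, 0, 0], 0.005], [[0, 0.0041, 0.011], [0, 0, 0], 0.005], [[0, 0.0035, 0.0112], [0, 0, 0], 0.005], [[0, 0, 0], [0, 0, 0], 0.005], [[0, 0, 0], [0, 0, 0], 0.005]]}}

```text
time: 8.23
eef_pos: [0.6439, 0.049, 0.1019]
tcp_rot: [2.198, 2.242, 0.004]
wrist_force: [8.7, -0.5, 0.6]
opening: 0.0099
grasp_force: 57.4
```

Call:
{"api": "drive_tool", "payload": {"increments": [[[0, 0.0025, 0.0095], [0, 0, 0], 0.005], [[0, 0.0021, 0.0096], [0, 0, 0], 0.005], [[0, 0.0014, 0.0077], [0, 0, 0], 0.005], [[0, 0.0011, 0.0078], [0, 0, 0], 0.005], [[0, 0.0008, 0.0078], [0, 0, 0], 0.005], [[0, 0.0004, 0.0059], [0, 0, 0], 0.005], [[0, 0, 0], [0, 0, 0], 0.005], [[0, 0, 0], [0, 0, 0], 0.005]]}}

```text
time: 8.9
eef_pos: [0.6524, 0.0492, 0.0539]
tcp_rot: [2.197, 2.241, 0.005]
wrist_force: [9.8, 0.6, -0.7]
opening: 0.0102
grasp_force: 58.7
```

Call:
{"api": "drive_tool", "payload": {"increments": [[[0, 0.0003, 0.0059], [0, 0, 0], 0.005], [[0, 0, 0.0039], [0, 0, 0], 0.005], [[0, 0, 0.003], [0, 0, 0], 0.005], [[0, 0, 0], [0, 0, 0], 0.005], [[0, 0, 0], [0, 0, 0], 0.005]]}}

```text
time: 9.32
eef_pos: [0.6531, 0.0492, 0.0412]
tcp_rot: [2.197, 2.241, 0.007]
wrist_force: [12.4, -0.5, -2.3]
opening: 0.01
grasp_force: 59.3
```

Call:
{"api": "drive_tool", "payload": {"increments": [[[0, -0.0008, 0.002], [0, 0, 0], 0.005], [[0, 0, 0.002], [0, 0, 0], 0.005], [[0, 0, 0], [0, 0, 0], 0.005], [[0, 0, 0], [0, 0, 0], 0.005]]}}

```text
time: 9.65
eef_pos: [0.6531, 0.0492, 0.0379]
tcp_rot: [2.196, 2.239, 0.009]
wrist_force: [13.0, 0.1, -2.5]
opening: 0.0101
grasp_force: 59.3
```

Call:
{"api": "drive_tool", "payload": {"increments": [[[0, 0, 0.002], [0, 0, 0], 0.005], [[0, 0, 0], [0, 0, 0], 0.005], [[0, 0, 0], [0, 0, 0], 0.005]]}}

```text
time: 9.9
eef_pos: [0.6531, 0.0492, 0.0367]
tcp_rot: [2.196, 2.24, 0.009]
wrist_force: [11.2, -0.3, 2.2]
opening: 0.01
grasp_force: 59.7
```

Call:
{"api": "drive_tool", "payload": {"increments": [[[0, 0, 0.002], [0, 0, 0], 0.005], [[0, 0, 0], [0, 0, 0], 0.005], [[0, 0, 0], [0, 0, 0], 0.005], [[0, 0, 0], [0, 0, 0], 0.005]]}}

```text
time: 10.23
eef_pos: [0.6531, 0.0492, 0.0366]
tcp_rot: [2.196, 2.24, 0.008]
wrist_force: [5.6, 0.3, 11.3]
opening: 0.0103
grasp_force: 60.6
```

```bash
python3 - <<'E'
from workcell import *
import cv2
a=read_camera("side")[:,:,::-1];cv2.imwrite("pics/f.png",cv2.resize(a[130:290,190:350],(600,600),interpolation=3))
E
python3 arc.py .4285 0 1 3 5 7.5 10 12.5 15 17.5 20 22.5 25 27 29 31 33 35
```

```text
1.0 [[0, -0.0000, -0.0039], [0, 0, 0], 0.005], tcp 0.6535 0.0439
3.0 [[0, -0.0003, -0.0078], [0, 0, 0], 0.005], tcp 0.6532 0.0518
5.0 [[0, -0.0005, -0.0078], [0, 0, 0], 0.005], tcp 0.6526 0.0596
7.5 [[0, -0.0011, -0.0098], [0, 0, 0], 0.005], tcp 0.6516 0.0694
10.0 [[0, -0.0015, -0.0097], [0, 0, 0], 0.005], tcp 0.6501 0.0791
12.5 [[0, -0.0019, -0.0096], [0, 0, 0], 0.005], tcp 0.6482 0.0887
15.0 [[0, -0.0023, -0.0095], [0, 0, 0], 0.005], tcp 0.6458 0.0982
17.5 [[0, -0.0027, -0.0094], [0, 0, 0], 0.005], tcp 0.6431 0.1077
20.0 [[0, -0.0032, -0.0093], [0, 0, 0], 0.005], tcp 0.6399 0.117
22.5 [[0, -0.0036, -0.0091], [0, 0, 0], 0.005], tcp 0.6364 0.1261
25.0 [[0, -0.0040, -0.0090], [0, 0, 0], 0.005], tcp 0.6324 0.1351
27.0 [[0, -0.0034, -0.0071], [0, 0, 0], 0.005], tcp 0.629 0.1421
29.0 [[0, -0.0037, -0.0069], [0, 0, 0], 0.005], tcp 0.6253 0.1491
31.0 [[0, -0.0039, -0.0068], [0, 0, 0], 0.005], tcp 0.6214 0.1559
33.0 [[0, -0.0042, -0.0067], [0, 0, 0], 0.005], tcp 0.6172 0.1625
35.0 [[0, -0.0044, -0.0065], [0, 0, 0], 0.005], tcp 0.6128 0.1691
```

View pics/f.png

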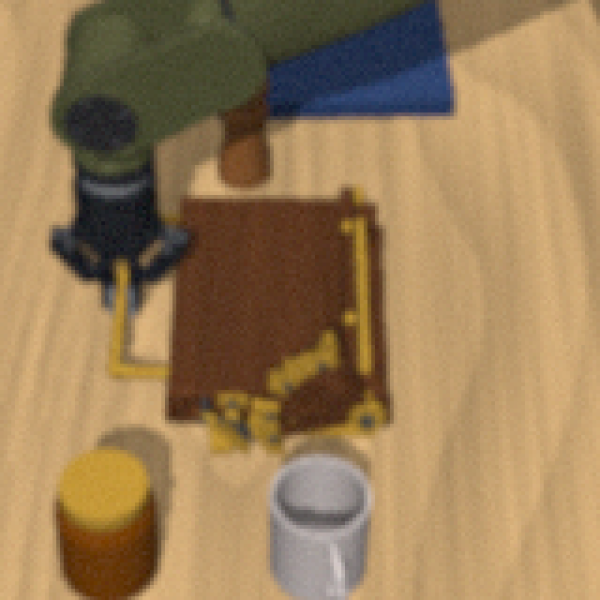

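The side view shows the board flat at TCP z = 0.0366, and pressing gave 11 N up. Next I'll feel for the first notch by raising to about 15.5° and lowering gently.

Call:
{"api": "drive_tool", "payload": {"increments": [[[0, 0, -0.0055], [0, 0, 0], 0.005], [[0, -0.0003, -0.0078], [0, 0, 0], 0.005], [[0, -0.0005, -0.0078], [0, 0, 0], 0.005], [[0, -0.0011, -0.0098], [0, 0, 0], 0.005], [[0, -0.0015, -0.0097], [0, 0, 0], 0.005], [[0, -0.0019, -0.0096], [0, 0, 0], 0.005], [[0, -0.0025, -0.0105], [0, 0, 0], 0.005], [[0, 0, 0], [0, 0, 0], 0.005], [[0, 0, 0], [0, 0, 0], 0.005]]}}

```text
time: 11.03
eef_pos: [0.6456, 0.049, 0.0957]
tcp_rot: [2.195, 2.239, 0.011]
wrist_force: [12.8, 0.8, 0.9]
opening: 0.01
grasp_force: 58.3
```

Call:
{"api": "drive_tool", "payload": {"increments": [[[0, 0.0015, 0.0055], [0, 0, 0], 0.005], [[0, 0, 0], [0, 0, 0], 0.005], [[0, 0, 0], [0, 0, 0], 0.005]]}}

```text
time: 11.28
eef_pos: [0.6471, 0.049, 0.0894]
tcp_rot: [2.195, 2.239, 0.01]
wrist_force: [13.4, -0.9, -1.5]
opening: 0.01
grasp_force: 58.1
```

Call:
{"api": "drive_tool", "payload": {"increments": [[[0, 0.0003, 0.006], [0, 0, 0], 0.005], [[0, 0, 0], [0, 0, 0], 0.005], [[0, 0, 0], [0, 0, 0], 0.005]]}}

```text
time: 11.53
eef_pos: [0.6482, 0.0491, 0.084]
tcp_rot: [2.194, 2.238, 0.013]
wrist_force: [15.3, 0.6, 0.7]
opening: 0.01
grasp_force: 58.2
```

Call:
{"api": "drive_tool", "payload": {"increments": [[[0, 0.0007, 0.006], [0, 0, 0], 0.005], [[0, 0, 0], [0, 0, 0], 0.005], [[0, 0, 0], [0, 0, 0], 0.005]]}}

```text
time: 11.78
eef_pos: [0.6494, 0.0491, 0.0784]
tcp_rot: [2.194, 2.238, 0.014]
wrist_force: [16.2, 0.2, 1.8]
opening: 0.0103
grasp_force: 58.3
```

Call:
{"api": "drive_tool", "payload": {"increments": [[[0, 0.0006, 0.006], [0, 0, 0], 0.005], [[0, 0, 0], [0, 0, 0], 0.005], [[0, 0, 0], [0, 0, 0], 0.005]]}}

```text
time: 12.03
eef_pos: [0.6503, 0.0491, 0.0727]
tcp_rot: [2.194, 2.237, 0.014]
wrist_force: [17.1, 0.2, 0.6]
opening: 0.0102
grasp_force: 58.3
```

Call:
{"api": "drive_tool", "payload": {"increments": [[[0, 0.0017, 0.006], [0, 0, 0], 0.005], [[0, 0, 0], [0, 0, 0], 0.005], [[0, 0, 0], [0, 0, 0], 0.005]]}}

```text
time: 12.28
eef_pos: [0.6512, 0.0491, 0.0661]
tcp_rot: [2.195, 2.238, 0.012]
wrist_force: [16.0, 0.7, 0.5]
opening: 0.0103
grasp_force: 58.3
```

Call:
{"api": "drive_tool", "payload": {"increments": [[[0, 0.0013, 0.006], [0, 0, 0], 0.005], [[0, 0, 0], [0, 0, 0], 0.005], [[0, 0, 0], [0, 0, 0], 0.005]]}}

```text
time: 12.53
eef_pos: [0.652, 0.0491, 0.0611]
tcp_rot: [2.195, 2.239, 0.01]
wrist_force: [9.3, 0.1, 7.0]
opening: 0.01
grasp_force: 59.5
```

Call:
{"api": "drive_tool", "payload": {"increments": [[[0, 0.0003, 0.003], [0, 0, 0], 0.005], [[0, 0, 0], [0, 0, 0], 0.005], [[0, 0, 0], [0, 0, 0], 0.005]]}}

```text
time: 12.78
eef_pos: [0.6522, 0.0491, 0.0595]
tcp_rot: [2.196, 2.239, 0.009]
wrist_force: [5.8, 0.1, 12.7]
opening: 0.0099
grasp_force: 60.2
```

Call:
{"api": "drive_tool", "payload": {"increments": [[[0, 0.0003, 0.003], [0, 0, 0], 0.005], [[0, 0, 0], [0, 0, 0], 0.005], [[0, 0, 0], [0, 0, 0], 0.005], [[0, 0, 0], [0, 0, 0], 0.005]]}}

```text
time: 13.12
eef_pos: [0.6525, 0.049, 0.0579]
tcp_rot: [2.196, 2.24, 0.008]
wrist_force: [0.2, -0.8, 20.6]
opening: 0.0101
grasp_force: 60.9
```

Call:
{"api": "drive_tool", "payload": {"increments": [[[0, -0.0006, -0.006], [0, 0, 0], 0.005], [[0, 0, 0], [0, 0, 0], 0.005], [[0, 0, 0], [0, 0, 0], 0.005], [[0, 0, 0], [0, 0, 0], 0.005]]}}

```text
time: 13.45
eef_pos: [0.6519, 0.0491, 0.0614]
tcp_rot: [2.195, 2.239, 0.01]
wrist_force: [10.1, -0.3, 7.4]
opening: 0.0101
grasp_force: 59.6
```

Call:
{"api": "drive_tool", "payload": {"increments": [[[0, -0.0006, -0.006], [0, 0, 0], 0.005], [[0, 0, 0], [0, 0, 0], 0.005], [[0, 0, 0], [0, 0, 0], 0.005]]}}

```text
time: 13.7
eef_pos: [0.6513, 0.0492, 0.066]
tcp_rot: [2.195, 2.239, 0.011]
wrist_force: [13.5, 0.2, -0.6]
opening: 0.01
grasp_force: 58.9
```

There is an elastic contact at about 6.5–7°, so that is the first notch and the second should be at about 17.5–18°. I'll raise to about 22° and feel for it.

Call:
{"api": "drive_tool", "payload": {"increments": [[[0, -0.0005, -0.0097], [0, 0, 0], 0.005], [[0, -0.0014, -0.0096], [0, 0, 0], 0.005], [[0, -0.0023, -0.0095], [0, 0, 0], 0.005], [[0, -0.0027, -0.0094], [0, 0, 0], 0.005], [[0, -0.0032, -0.0093], [0, 0, 0], 0.005], [[0, -0.0029, -0.0074], [0, 0, 0], 0.005], [[0, 0, 0], [0, 0, 0], 0.005], [[0, 0, 0], [0, 0, 0], 0.005]]}}

```text
time: 14.37
eef_pos: [0.6375, 0.0488, 0.1207]
tcp_rot: [2.196, 2.239, 0.009]
wrist_force: [12.2, -1.0, 0.6]
opening: 0.0103
grasp_force: 57.6
```

Call:
{"api": "drive_tool", "payload": {"increments": [[[0, 0.0035, 0.0085], [0, 0, 0], 0.005], [[0, 0, 0], [0, 0, 0], 0.005], [[0, 0, 0], [0, 0, 0], 0.005]]}}

```text
time: 14.62
eef_pos: [0.641, 0.0489, 0.1112]
tcp_rot: [2.196, 2.24, 0.008]
wrist_force: [11.5, 0.9, -0.4]
opening: 0.0099
grasp_force: 57.5
```

Call:
{"api": "drive_tool", "payload": {"increments": [[[0, 0.0013, 0.004], [0, 0, 0], 0.005], [[0, 0, 0], [0, 0, 0], 0.005], [[0, 0, 0], [0, 0, 0], 0.005]]}}

```text
time: 14.87
eef_pos: [0.6422, 0.049, 0.1076]
tcp_rot: [2.196, 2.24, 0.008]
wrist_force: [10.8, 0.0, 1.2]
opening: 0.0102
grasp_force: 57.6
```

Call:
{"api": "drive_tool", "payload": {"increments": [[[0, 0.0011, 0.0035], [0, 0, 0], 0.005], [[0, 0, 0], [0, 0, 0], 0.005], [[0, 0, 0], [0, 0, 0], 0.005]]}}

```text
time: 15.12
eef_pos: [0.6431, 0.0489, 0.105]
tcp_rot: [2.197, 2.241, 0.007]
wrist_force: [7.2, 0.2, 5.8]
opening: 0.01
grasp_force: 58.1
```

Call:
{"api": "drive_tool", "payload": {"increments": [[[0, 0.0008, 0.0025], [0, 0, 0], 0.005], [[0, 0, 0], [0, 0, 0], 0.005], [[0, 0, 0], [0, 0, 0], 0.005]]}}

```text
time: 15.37
eef_pos: [0.6436, 0.0489, 0.1035]
tcp_rot: [2.197, 2.241, 0.005]
wrist_force: [4.0, -1.3, 10.3]
opening: 0.0102
grasp_force: 58.6
```

Call:
{"api": "drive_tool", "payload": {"increments": [[[0, 0.0006, 0.002], [0, 0, 0], 0.005], [[0, 0, 0], [0, 0, 0], 0.005], [[0, 0, 0], [0, 0, 0], 0.005]]}}

```text
time: 15.62
eef_pos: [0.644, 0.0489, 0.1025]
tcp_rot: [2.197, 2.242, 0.004]
wrist_force: [0.9, -1.0, 15.6]
opening: 0.01
grasp_force: 59.0
```

The notch holds at about 17.5°, 11° above the first, which makes it the second notch. I'll ease the pressure, open the fingers and retreat.

Call:
{"api": "drive_tool", "payload": {"increments": [[[0, -0.0006, -0.0035], [0, 0, 0], 0.005], [[0, 0, 0], [0, 0, 0], 0.005], [[0, 0, 0], [0, 0, 0], 0.02], [[0, 0, 0], [0, 0, 0], 0.035], [[0, 0, 0], [0, 0, 0], 0.045], [[0, 0, 0], [0, 0, 0], 0.045], [[0, 0, 0], [0, 0, 0], 0.045]], "force": 30}}

```text
time: 16.2
eef_pos: [0.6402, 0.0489, 0.1019]
tcp_rot: [-2.197, -2.242, 0.003]
wrist_force: [0.1, -0.2, -0.4]
opening: 0.0448
grasp_force: 0.0
```

Call:
{"api": "drive_tool", "payload": {"increments": [[[0, 0, -0.02], [0, 0, 0], 0.045], [[0, 0, -0.03], [0, 0, 0], 0.045], [[0, 0, -0.035], [0, 0, 0], 0.045], [[0, 0.03, -0.025], [0, 0, 0], 0.045], [[0, 0.03, 0], [0, 0, 0], 0.045], [[0, 0.03, 0], [0, 0, 0], 0.045], [[0, 0, 0], [0, 0, 0], 0.045], [[0, 0, 0], [0, 0, 0], 0.045], [[0, 0, 0], [0, 0, 0], 0.045], [[0, 0, 0], [0, 0, 0], 0.045]]}}

```text
time: 17.03
eef_pos: [0.7302, 0.0507, 0.213]
tcp_rot: [-2.198, -2.243, 0.002]
wrist_force: [-0.0, -0.8, 0.4]
opening: 0.045
grasp_force: 0.0
```

Run:
```python
from workcell import *
import cv2
print(monitor.state()["qd"],monitor.state()["wrist_force"])
a=read_camera("side")[:,:,::-1];cv2.imwrite("pics/g.png",cv2.resize(a[130:290,190:350],(600,600),interpolation=3))
```

```text
[-1.15265953e-03 -1.12059316e-02  9.18380668e-05 -8.36738330e-04
 -1.04564570e-03 -3.88107698e-04] [-0.02771338 -0.79087448  0.44219453]
```

View pics/g.png

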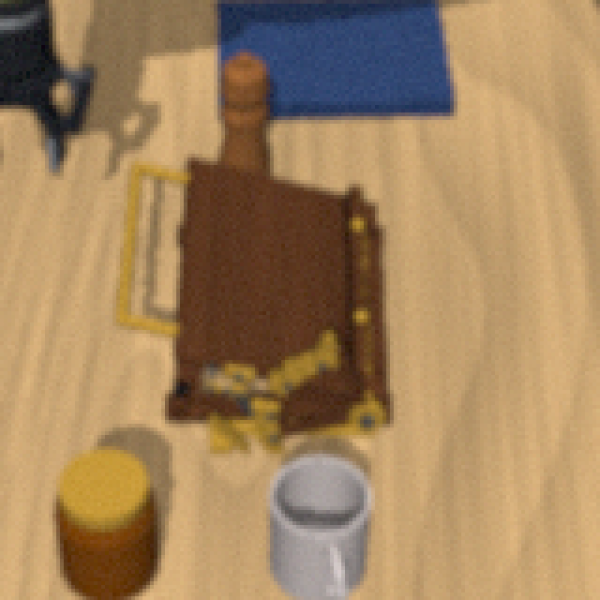

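The board stands by itself, with the bar ends at about (137,167) and (122,322) in the crop, and the arm is clear. I'll check the angle against the model and hand in if it agrees.

Run:
```python
from h import *
from workcell import *
c=camera_params("side")
for a in (0,7,17.5,28):
    t=np.radians(a);y=.0198
    m=np.array([.4285+.225*np.cos(t)*np.cos(y),.045+.225*np.cos(t)*np.sin(y),.045+.225*np.sin(t)])
    q=proj(m+np.outer([-.1,.1],[-np.sin(y),np.cos(y),0]),c);print(a,((q-[190,130])*3.75).round().tolist())
print(job.close_job())
```

```text
0 [[128.0, 219.0], [112.0, 372.0]]
7 [[128.0, 198.0], [112.0, 351.0]]
17.5 [[135.0, 167.0], [119.0, 319.0]]
28 [[151.0, 137.0], [136.0, 289.0]]
the job is handed in; nothing more can be done
None
```

The board was lifted past the release, lowered flat by hand and raised to the second notch (about 17.5°). It now rests there by itself with the arm clear, and the job is handed in; the hand-in returned no verdict.

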